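# Press a stand leg to its tape mark and close the cam lever while holding it

## Task

Take the small desk stand's spring-loaded leg by its round cap and push it down until the lower edge of the dark tape band on the leg is level with the rim of the collar. Then, still holding the leg at that mark, swing the cam lever's upright post clockwise (seen from above) until it is fully closed, and finish while still gripping the cap with the leg at the mark: do not let go. Leave the battery pack, tape roll and mug around the stand where they are.

Things in the scene. Friction and masses are not known exactly. Their poses are not given: they have to be found in the camera images.
- stand: Desk camera stand, fixed to the desk: round steel base 144 mm across and 16 mm thick, upright aluminium tube 30 mm across, black collar 38 mm across whose flat top (the rim) is 130 mm above the desk. Origin: centre of the base's underside, on the tube's axis, z up. Its x axis points midway between the open and closed directions of the cam lever's post.
- rim (a point): Centre of the collar's rim, on the tube's axis, 130 mm above the desk. The leg, 20 mm across, slides up and down through it.
- cap: Black ribbed round cap on top of the leg, 32 mm across and 32 mm tall, to be gripped from above. Origin: centre of its underside. It turns freely on the leg about the vertical, so the hand can turn about the tube's axis while holding it.
- leg (a joint): Height of the cap's underside above the rim, m: 0 right down, up to 0.110. At the start 0.078 to 0.098. Stays put there, but from the mark an inner spring pushes it up with 3 to 6.5 N, also when the cam lever is closed, so it must be held.
- mark (a point): The mark: lower edge of the dark 6 mm tall tape band wrapped round the leg (centre of the leg at that edge). The band is flat and enters the collar freely.
- band (a joint): Distance of the mark below the cap's underside, m: 0.022 to 0.038, constant during the job. The leg is at the mark when leg equals band.
- cam (a joint): Cam lever angle, rad: 0 fully open, 0.9 fully closed against its stop. Starts at 0 to 0.15. It turns about the tube's axis, clockwise seen from above as it closes; stays where it is left; about 4 N at the post moves it.
- post (a point): Top of the cam lever's upright steel post: a pin 10 mm across, axis 27 mm from the tube's axis, joined to the collar below the rim, rising 63 mm above the rim. In the stand's frame it points 0.45 rad left of x when open, 0.45 right when closed. With the cap gripped at the mark, a finger beside the post pushes it as the hand turns clockwise about the tube's axis. Lower and grip clear of it.
- pack_a: Black battery pack 105 x 68 x 56 mm, beside the stand; leave alone. Origin: centre of the underside.
- tape: Roll of paper tape 72 mm across, 22 mm tall, beside the stand; leave alone. Origin: centre of the underside.
- mug: White mug 76 mm across, 88 mm tall, beyond the stand; leave alone. Origin: centre of the underside.
Not all that is in view belongs to the job. What is meant by the stand is not green or purple, and is the larger of those in its own colour.

How it is judged:
By the outcome, as a careful person would: the job done as asked, in the order asked, and still so for the second after the job is handed in, while the arm keeps its last pose, push and grip.
It also fails if it takes over 35 s, if anything falls off the work surface, if the arm or the gripper's body presses on something with over 40 N, if the wrist force passes 120 N, or if a joint passes its speed limit or range.

## Robot

A 6-joint arm with a two-finger parallel gripper is mounted at the origin on the work surface. World frame = base frame: x ahead of the robot, y to its left, z up, the work surface at z = 0. Lengths are in m, angles in rad, forces in N, time in s.
With the tool pointing down it reaches from about 0.35 to 0.775 m from the base axis. Payload 5.5 kg.
Tool frame: the origin (TCP) lies at the very end of the fingers, on their centre line; the grasp point (between the pads) lies 19 mm behind it; z points along the fingers, y is the line along which they close (so a half turn about z gives the same grasp; the last joint's range is limited). The gripper opens to 85 mm and grips with 20 to 120 N. Pads are 22 mm wide; open, the fingers measure 114 mm over their backs; the gripper's body (76 mm by 85 mm) begins 54 mm behind the grasp point. The pads swing forward as they close: fully open they stand 13 mm farther back than shut.
Start: joints at [1.006, 0.313, 0.046, 1.304, 0, 1.431], TCP at [0.237, 0.524, 0.231] pointing down, gripper open.
Joint ranges: [-2.76, 2.76], [-0.86, 1.69], [-1.03, 1.26], [-2.2, 2.34], [-1.47, 1.5], [-3.14, 3.14]. Speed limits (rad/s): [2.57, 2.57, 3.14, 3.14, 3.14, 3.14].

## Interface

Orientations are given as a unit quaternion [w, x, y, z].
In Python, from workcell import get_state, read_camera, hand_in gives the robot as it stands.
- The arm moves only by the tool send_rows, never from a script. Its argument "increments" is a list of rows, each an object of numbers: "dx", "dy", "dz": the shift along the world's x, y, z in units of 25 mm (1.0 is 25 mm); "roll": the turn about the world's z in units of 8 degrees (1.0 is 8 degrees); "claw": the opening, from -1 (shut) to 1 (fully open). In form: [{"dx": .., "dy": .., "dz": .., "roll": .., "claw": ..}, ...]. A call has exactly 5 rows; each row is the pose to reach, as a shift and turn from the pose commanded when the call began; what a row does not reach only later rows make up. A row lasts 1/8 s, in which the tool goes at most 62.5 mm and 10.7 degrees, less where a joint would pass 70% of its speed; a pose out of reach is approached as far as the arm can. A call with a gripper value outside its range is refused whole. The fingers move at their own pace and stop on an object; "grip_force" is the grip in N (left out, the last holds). Time passes only in rows, so rows that repeat a pose let the fingers close, or fill a call up. It gives the time, the measured TCP pose, the force, the opening and the grip force at its end, in the units of the state.
- get_state(): the state, without advancing time (a new reading comes with each control period).
- read_camera(name): name is "scene" or "top" or "wrist"; returns a dict with "image" (400x640x3 uint8, blue, green, red), "fx", "fy", "cx", "cy" (pixels), "dist_coeffs" ([k1, k2, p1, p2, k3] as OpenCV has them; the pictures are not rectified), "world_to_cam" (4x4, takes a point from world to camera coordinates). Camera axes: x right, y up, looking along -z (the intrinsics and any distortion apply to the point x, -y, -z); pixel columns grow to the right and rows downward; lengths in m; the calibration is good to about 2 mm. A picture is of the moment at which its call begins. There is no depth.
- hand_in(): hands the job in; it is judged then, once.
The state is a dict: "clock": time; "joint_pos": joint angles; "qvel": joint speeds; "tau": joint torques, N m; "tcp_pos": TCP position; "orientation": TCP orientation; "wrist_force": force on the tool from outside, world axes, zero at the start; "ft_torque": the same for the moment, N m; "finger_gap": finger opening in m; "grip_force": force on a finger pad.
Only numpy, scipy, OpenCV 4.12 (cv2) and the standard library are available. Lean on these libraries where they do the work, as an engineer would, in place of code of your own. Each camera call takes 0.05 s, during which the arm holds its last target. There are 200 camera calls.

## Working session

There is one attempt and no reset: what is moved stays moved. The work goes in short steps, Python scripts to look and compute and a tool call to move; the robot and the scene stay as the last step left them, time stands still between calls to the robot, and variables do not carry over. Pictures are saved under pics/ and viewed, at most 10 in all, crops included, and the job is handed in when it is done.

Besides the shell and the picture viewer there is one more tool, called after "Call:" as a command line: name --argument value ..., lists and objects as JSON in quotes. send_rows: Moves the arm, as the interface text tells. Its arguments: {"type":"object","properties":{"increments":{"type":"array","items":{"type":"object","properties":{"dx":{"type":"number"},"dy":{"type":"number"},"dz":{"type":"number"},"roll":{"type":"number"},"claw":{"type":"number"}}}},"grip_force":{"type":"number"}},"required":["increments"]}

```bash
mkdir -p pics
cat > h.py <<'E'
import numpy as np, cv2
from workcell import get_state, read_camera, hand_in
def cam(n):
    c=read_camera(n); K=np.array([[c['fx'],0,c['cx']],[0,c['fy'],c['cy']],[0,0,1.]]); return c,K,np.array(c['dist_coeffs'],float),np.array(c['world_to_cam'])
def ray(c,uv):
    _,K,d,T=c
    p=cv2.undistortPoints(np.array([[uv]],float),K,d)[0,0]
    R=T[:3,:3]; return -R.T@T[:3,3], R.T@np.array([p[0],-p[1],-1.])
def atz(c,uv,z):
    o,d=ray(c,uv); return o+d*(z-o[2])/d[2]
def proj(c,P):
    _,K,d,T=c
    q=np.atleast_2d(P)@T[:3,:3].T+T[:3,3]; q=q*[1,-1,-1]
    return cv2.projectPoints(q,np.zeros(3),np.zeros(3),K,d)[0][:,0]
E
python3 - <<'E'
from h import *
s=get_state(); print(s)
for n in('scene','top'):
    c=cam(n); cv2.imwrite(f'pics/{n}0.png',c[0]['image']); print(n, c[1].tolist(),c[2], ray(c,(320,200)))
E
```

```text
{'clock': 0.0, 'joint_pos': array([1.00638817e+00, 3.14021313e-01, 4.49717341e-02, 1.30357622e+00,
       2.19586366e-06, 1.43119217e+00]), 'qvel': array([-2.05757604e-03,  2.10461200e-03,  2.95579339e-04,  5.11045010e-07,
        2.90705273e-04, -3.93058193e-04]), 'tau': array([-8.12183607e-04, -4.80624354e+01,  2.98532796e+01,  1.94638758e-02,
       -1.55298671e-04, -5.26145953e-06]), 'tcp_pos': array([0.23671977, 0.52345888, 0.230394  ]), 'orientation': array([-3.16414846e-04,  2.10808438e-01,  9.77526964e-01, -8.58268651e-04]), 'wrist_force': array([-0.10022519,  0.50182579,  0.36889995]), 'ft_torque': array([ 0.03169529, -0.02896104,  0.02093713]), 'grip_force': 0.0, 'finger_gap': 0.08564549555647163}
scene [[417.23862140273036, 0.0, 315.63494475323495], [0.0, 417.23862140273036, 200.14623183257652], [0.0, 0.0, 1.0]] [-0.05659816  0.          0.          0.          0.        ] (array([1.08122386, 0.53977737, 0.71285623]), array([-0.52851505, -0.54433023, -0.65152591]))
top [[469.72390956210984, 0.0, 321.17010268274186], [0.0, 469.72390956210984, 201.92984721686432], [0.0, 0.0, 1.0]] [-0.14366225  0.          0.          0.          0.        ] (array([0.52926929, 0.03702004, 1.11397588]), array([ 0.0875008 ,  0.01373988, -0.99608128]))
```

View pics/scene0.png

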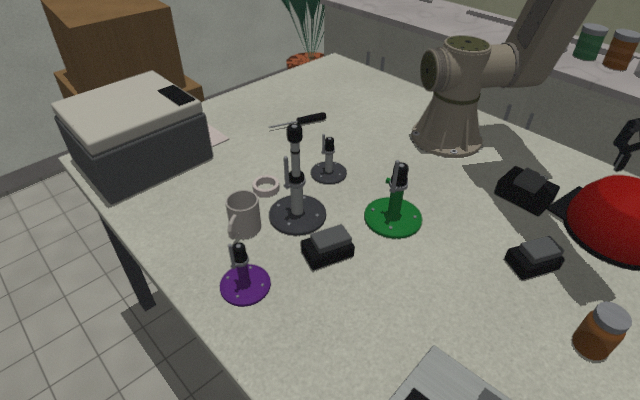

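View pics/top0.png

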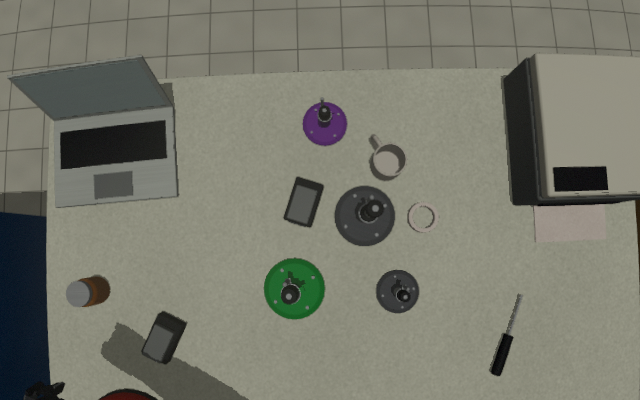

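The stand is the larger grey one: base at (365,215) in top and (297,213) in scene. I'll enlarge both.

Run:
```python
from h import *
a=cv2.imread('pics/scene0.png')[110:240,225:375]; b=cv2.imread('pics/top0.png')[165:265,315:445]
a=cv2.resize(a,None,fx=4.6,fy=4.6,interpolation=cv2.INTER_CUBIC); a=cv2.convertScaleAbs(a,alpha=1.8,beta=10)
b=cv2.resize(b,None,fx=6,fy=6,interpolation=cv2.INTER_CUBIC);b=cv2.convertScaleAbs(b,alpha=1.8,beta=10)
cv2.imwrite('pics/sc1.png',a);cv2.imwrite('pics/tc1.png',b)
c=cam('top')
im=c[0]['image'][165:265,315:445]
print(atz(c,(365,215),0.016))
c=cam('scene');print(atz(c,(297,213),0.016))
```

```text
[ 0.58742929 -0.05214805  0.016     ]
[ 0.59152644 -0.04577556  0.016     ]
```

View pics/sc1.png

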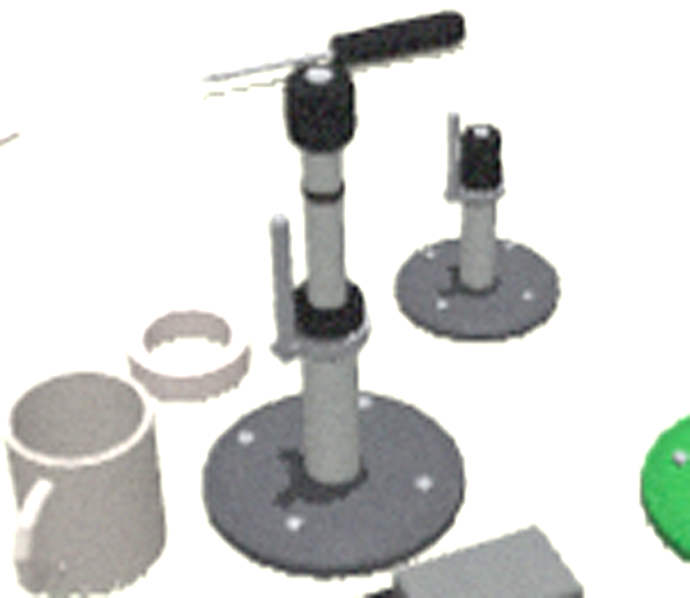

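View pics/tc1.png

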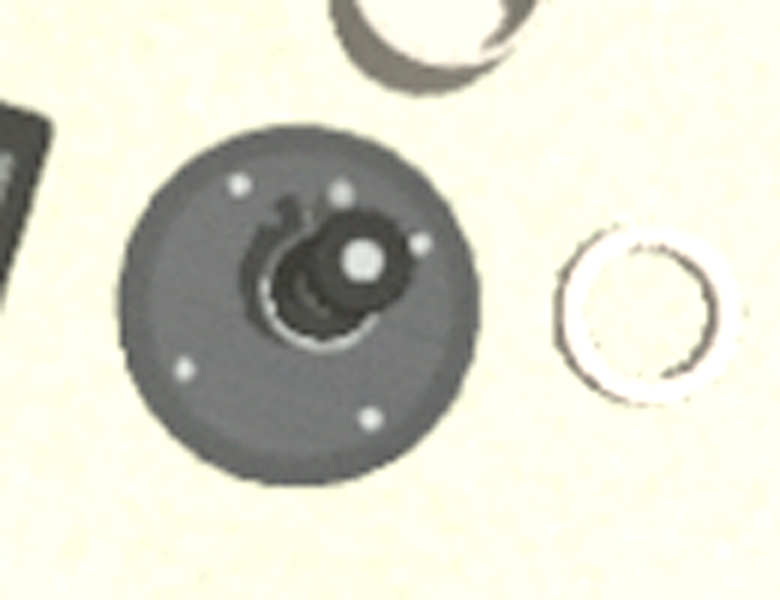

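Scene crop (4.6x): cap lower front edge at about (320,151), band from (323,186) to (323,202), post top at (279,218), base outline x 203–466. Top crop (6x): base outline centre (299.5,305.5), cap-top disc (362,260), post top (341,192). Next I'll do a joint fit.

```bash
cat > fit.py <<'E'
from h import *
from scipy.optimize import least_squares
S=cam('scene');T=cam('top')
s=lambda u,v:np.array([(u+.5)/4.6-.5+225,(v+.5)/4.6-.5+110]); t=lambda u,v:np.array([(u+.5)/6-.5+315,(v+.5)/6-.5+165])
oS=ray(S,(0,0))[0]
th=np.linspace(0,2*np.pi,180)
def ext(c,x,y,r,zs):
    P=np.vstack([np.c_[x+r*np.cos(th),y+r*np.sin(th),0*th+z] for z in zs]); p=proj(c,P); return np.r_[p.min(0),p.max(0)]
def res(q):
    x,y,leg,band,phi,ds1,ds2,dt1,dt2=q
    f=(oS[:2]-[x,y]); f/=np.linalg.norm(f)
    fr=lambda r,z:np.r_[[x,y]+r*f,z]
    dS=np.array([ds1,ds2]);dT=np.array([dt1,dt2])
    post=[x+.027*np.cos(phi),y+.027*np.sin(phi),.193]
    e=[]
    e.append((ext(S,x,y,.072,(0,.016))+np.r_[dS,dS]-np.r_[s(203,392),s(466,572)])*[1,.5,1,1])
    e.append((ext(T,x,y,.072,(0,.016))+np.r_[dT,dT]-np.r_[t(118,124),t(481,487)]))
    e.append(proj(S,fr(.016,.13+leg))[0]+dS-s(320.5,151))
    e.append(proj(S,fr(.010,.13+leg-band))[0]+dS-s(323.5,202))
    e.append(proj(S,[x,y,.162+leg])[0]+dS-s(319,75))
    e.append(proj(S,post)[0]+dS-s(279,219))
    e.append(proj(T,[x,y,.162+leg])[0]+dT-t(362,260))
    e.append(proj(T,post)[0]+dT-t(341,192))
    e.append(np.array([ds1,ds2,dt1,dt2])*.5)
    return np.concatenate(e)
r=least_squares(res,[.585,-.05,.09,.03,0,0,0,0,0])
print(r.x.round(4)); print(res(r.x).round(2))
I=S[0]['image'].astype(float).mean(2)
for v in range(140,158): print(v,I[v,291:300].round(0))
E
python3 fit.py
```

```text
[ 0.5861 -0.0526  0.0958  0.0321  0.0099  0.2797 -0.0907 -0.5673 -0.3137]
[-0.64 -1.35  0.11  1.82 -0.45 -0.57  0.55  0.34  0.23  0.21 -0.01  0.
 -0.08 -0.19  0.32 -1.15  0.27  0.18 -0.23  0.12  0.14 -0.05 -0.28 -0.16]
140 [16. 20. 25. 23. 14. 12. 13. 16. 12.]
141 [18. 18. 24. 21. 13. 21. 19. 18. 40.]
142 [42. 22. 27. 16. 26. 29. 31. 40. 77.]
143 [ 72.  57.  53.  53.  52.  55.  56.  70. 105.]
144 [ 76.  81.  78.  79.  80.  79.  77.  74. 107.]
145 [ 81.  79.  79.  78.  79.  78.  78.  73. 108.]
146 [ 82.  77.  79.  79.  82.  73.  78.  74. 108.]
147 [ 85.  78.  80.  80.  80.  78.  78.  71. 111.]
148 [82. 75. 77. 81. 80. 79. 77. 73. 99.]
149 [76. 78. 78. 82. 77. 76. 77. 73. 70.]
150 [69. 77. 79. 81. 79. 77. 77. 72. 38.]
151 [48. 62. 64. 72. 72. 68. 68. 44. 29.]
152 [54. 25. 25. 32. 30. 31. 15. 17. 60.]
153 [74. 45. 29. 28. 20. 31. 31. 42. 80.]
154 [87. 70. 55. 50. 54. 61. 61. 74. 87.]
155 [88. 77. 79. 74. 79. 80. 75. 75. 91.]
156 [94. 75. 75. 80. 80. 81. 76. 78. 89.]
157 [95. 76. 81. 78. 79. 80. 76. 76. 91.]
```

Call:
send_rows --increments '[{"dx":0,"dy":0,"dz":2.4,"roll":0,"claw":1},{"dx":1.2,"dy":-2,"dz":2.8,"roll":0,"claw":1},{"dx":2.4,"dy":-4,"dz":2.8,"roll":0,"claw":1},{"dx":3.6,"dy":-6,"dz":2.8,"roll":0,"claw":1},{"dx":4.8,"dy":-8,"dz":2.8,"roll":0,"claw":1}]'

```text
clock: 0.92
tcp_pos: [0.3577, 0.3224, 0.3015]
orientation: [0.0, 0.211, 0.978, 0.0]
wrist_force: [0.2, -0.1, -0.5]
finger_gap: 0.0852
grip_force: 0.0
```

Call:
send_rows --increments '[{"dx":1.2,"dy":-2,"dz":0,"roll":0,"claw":1},{"dx":2.4,"dy":-4,"dz":0,"roll":0,"claw":1},{"dx":3.6,"dy":-6,"dz":0,"roll":0,"claw":1},{"dx":4.8,"dy":-8,"dz":0,"roll":0,"claw":1},{"dx":6.0,"dy":-10,"dz":0,"roll":0,"claw":1}]'

```text
clock: 1.55
tcp_pos: [0.5078, 0.0721, 0.3015]
orientation: [0.0, 0.211, 0.978, 0.0]
wrist_force: [1.4, 0.1, -0.3]
finger_gap: 0.0853
grip_force: 0.0
```

Call:
send_rows --increments '[{"dx":1.1,"dy":-1.8,"dz":0,"roll":0,"claw":1},{"dx":2.2,"dy":-3.6,"dz":0,"roll":0,"claw":1},{"dx":3.15,"dy":-5.05,"dz":0,"roll":0,"claw":1},{"dx":3.15,"dy":-5.05,"dz":0,"roll":0,"claw":1},{"dx":3.15,"dy":-5.05,"dz":0,"roll":0,"claw":1}]'

```text
clock: 2.17
tcp_pos: [0.5853, -0.0521, 0.301]
orientation: [-0.001, 0.211, 0.977, 0.0]
wrist_force: [-0.4, 0.8, -0.8]
finger_gap: 0.0856
grip_force: 0.0
```

Run:
```python
from h import *
c=cam('wrist');cv2.imwrite('pics/w1.png',cv2.convertScaleAbs(c[0]['image'],alpha=1.6,beta=10)); print(ray(c,(320,200)),c[1],c[2])
x,y,leg,phi=.5861,-.0526,.0958,.01
print(proj(c,[[x,y,.162+leg],[x,y,.13+leg],[x,y,.13],[x+.027*np.cos(phi),y+.027*np.sin(phi),.193],[x,y,.016]]).round(1)); print(get_state()['tcp_pos'])
```

```text
(array([ 0.50977419, -0.01915218,  0.44324923]), array([ 0.30256266, -0.12726155, -0.94466384])) [[344.96423617   0.         317.14900545]
 [  0.         344.96423617 197.30286218]
 [  0.           0.           1.        ]] [-0.04030341  0.          0.          0.          0.        ]
[[318.6 230.4]
 [318.4 210.9]
 [318.  174.3]
 [332.7 225.1]
 [317.8 150.9]]
[ 0.58521782 -0.05157917  0.30133374]
```

View pics/w1.png

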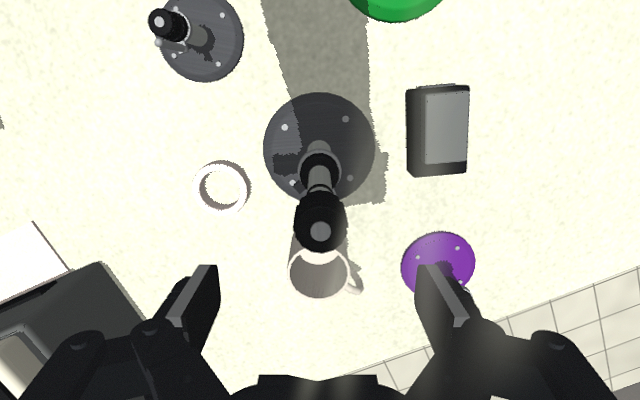

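The wrist view shows the cap top at (320,231), against a predicted (318.6,230.4), so the fit is good to about 1 mm. Both fingers are clear of the neighbours, so I'll descend and grip.

Call:
send_rows --increments '[{"dx":0.04,"dy":0.04,"dz":-1,"roll":0,"claw":1},{"dx":0.04,"dy":0.04,"dz":-2,"roll":0,"claw":1},{"dx":0.04,"dy":0.04,"dz":-3,"roll":0,"claw":1},{"dx":0.04,"dy":0.04,"dz":-3.2,"roll":0,"claw":1},{"dx":0.04,"dy":0.04,"dz":-3.2,"roll":0,"claw":0}]' --grip_force 50

```text
clock: 2.85
tcp_pos: [0.5865, -0.0505, 0.222]
orientation: [0.0, 0.21, 0.978, 0.0]
wrist_force: [0.3, 0.1, -0.4]
finger_gap: 0.07
grip_force: 0.0
```

Call:
send_rows --increments '[{"claw":-0.5},{"claw":-0.7},{"claw":-1},{"claw":-1},{"claw":-1}]'

```text
schema error: expected keys dx, dy, dz, roll, claw
```

Run:
```python
from h import *
s=get_state();print(s['tcp_pos'],s['finger_gap'],s['wrist_force'],s['ft_torque'],s['grip_force'])
a=cv2.convertScaleAbs(cam('scene')[0]['image'][110:240,225:375],alpha=1.8,beta=10)
cv2.imwrite('pics/s2.png',cv2.resize(a,None,fx=4.6,fy=4.6,interpolation=cv2.INTER_CUBIC))
```

```text
[ 0.58652605 -0.05047314  0.22203976] 0.06995542425508484 [ 0.30461943  0.11579192 -0.35022886] [-0.0674804  -0.00471163 -0.03683346] 0.0
```

View pics/s2.png

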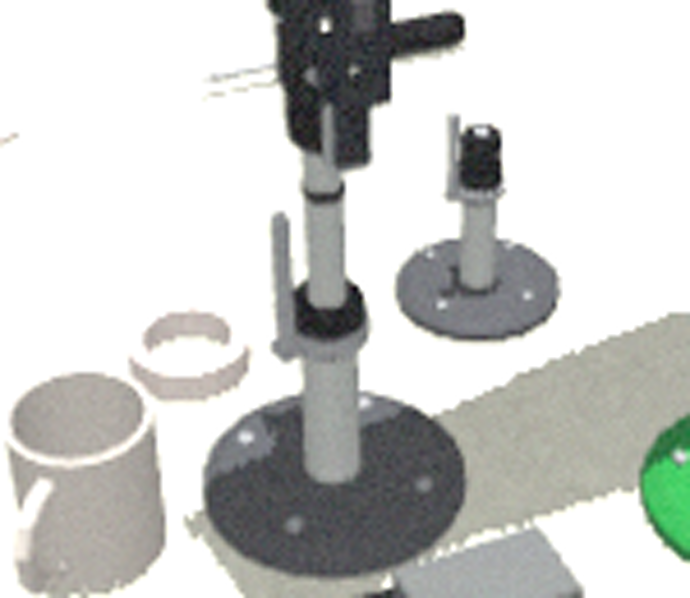

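The fingers straddle the cap in scene, but the close command was refused for missing keys. I'll resend it.

Call:
send_rows --increments '[{"dx":0,"dy":0,"dz":0,"roll":0,"claw":-0.3},{"dx":0,"dy":0,"dz":0,"roll":0,"claw":-0.5},{"dx":0,"dy":0,"dz":0,"roll":0,"claw":-0.7},{"dx":0,"dy":0,"dz":0,"roll":0,"claw":-1},{"dx":0,"dy":0,"dz":0,"roll":0,"claw":-1}]'

```text
clock: 3.52
tcp_pos: [0.5874, -0.0511, 0.2216]
orientation: [0.001, 0.211, 0.978, 0.0]
wrist_force: [2.0, 2.2, 0.9]
finger_gap: 0.0308
grip_force: 49.3
```

Call:
send_rows --increments '[{"dx":0,"dy":0,"dz":0,"roll":0,"claw":-1},{"dx":0,"dy":0,"dz":0,"roll":0,"claw":-1},{"dx":0,"dy":0,"dz":0,"roll":0,"claw":-1},{"dx":0,"dy":0,"dz":0,"roll":0,"claw":-1},{"dx":0,"dy":0,"dz":0,"roll":0,"claw":-1}]'

```text
clock: 4.15
tcp_pos: [0.5873, -0.0512, 0.2215]
orientation: [0.001, 0.211, 0.978, 0.0]
wrist_force: [4.0, 4.1, 0.7]
finger_gap: 0.0308
grip_force: 49.4
```

```bash
cat > look.py <<'E'
from h import *
import sys
s=get_state();print(s['tcp_pos'],s['finger_gap'],s['wrist_force'],s['ft_torque'],s['grip_force'])
I=np.mean([cam('scene')[0]['image'].astype(float).mean(2) for _ in range(4)],0)
for v in range(*map(int,sys.argv[1:3])): print(v,I[v,291:300].round(0))
np.save('I.npy',I)
E
python3 look.py 140 186
```

```text
[ 0.58734192 -0.05116035  0.221497  ] 0.03084751617586048 [4.01881035 4.14193148 0.6657944 ] [ 0.61331564 -0.75757244  0.02116808] 49.36927556991577
140 [20. 64. 73. 54. 32. 24. 25. 26. 25.]
141 [21. 65. 72. 53. 28. 26. 26. 25. 24.]
142 [24. 63. 73. 54. 30. 24. 25. 25. 25.]
143 [54. 67. 73. 54. 29. 24. 30. 33. 35.]
144 [83. 75. 73. 60. 42. 45. 48. 55. 58.]
145 [84. 77. 77. 75. 67. 75. 76. 75. 88.]
146 [ 87.  81.  82.  79.  80.  81.  81.  76. 114.]
147 [ 87.  80.  83.  82.  84.  82.  80.  77. 115.]
148 [ 83.  82.  81.  84.  84.  84.  80.  78. 114.]
149 [ 79.  81.  81.  84.  83.  82.  81.  78. 102.]
150 [75. 80. 82. 84. 83. 83. 80. 75. 48.]
151 [59. 71. 78. 79. 81. 76. 73. 57. 28.]
152 [46. 31. 54. 58. 59. 48. 44. 23. 42.]
153 [61. 27. 20. 22. 18. 15. 21. 29. 75.]
154 [87. 57. 50. 44. 43. 50. 52. 60. 93.]
155 [93. 80. 80. 74. 73. 82. 81. 78. 95.]
156 [95. 80. 82. 82. 82. 82. 82. 80. 94.]
157 [100.  80.  82.  83.  84.  83.  83.  79.  95.]
158 [101.  81.  83.  83.  84.  83.  82.  81.  89.]
159 [101.  80.  83.  82.  83.  83.  80.  79.  75.]
160 [101.  80.  82.  82.  83.  82.  81.  78.  75
[... 442 characters left out ...]
82.  82.  80.  76.]
170 [111.  84.  81.  83.  84.  83.  82.  80.  77.]
171 [51. 76. 80. 83. 83. 83. 83. 80. 76.]
172 [41. 75. 82. 82. 84. 83. 82. 80. 75.]
173 [39. 74. 80. 82. 83. 84. 83. 81. 76.]
174 [25. 74. 80. 82. 83. 84. 82. 79. 78.]
175 [16. 62. 79. 82. 83. 83. 82. 80. 68.]
176 [13. 29. 64. 71. 72. 71. 71. 68. 39.]
177 [14. 19. 20. 31. 31. 33. 31. 19. 18.]
178 [20. 22. 15. 15. 21. 23. 20. 19. 22.]
179 [19. 21. 20. 18. 19. 17. 20. 18. 18.]
180 [18. 18. 16. 20. 20. 19. 17. 14. 20.]
181 [18. 22. 16. 23. 21. 16. 19. 19. 20.]
182 [32. 19. 15. 20. 21. 18. 21. 15. 17.]
183 [50. 47. 42. 34. 31. 30. 27. 38. 45.]
184 [70. 70. 64. 58. 56. 57. 57. 61. 70.]
185 [70. 73. 74. 73. 73. 72. 73. 73. 72.]
```

Run:
```python
from h import *
from scipy.optimize import brentq
S=cam('scene'); o=ray(S,(0,0))[0]
for x,y in((.5861,-.0526),(.5868,-.0515),(.5885,-.0535)):
    f=o[:2]-[x,y]; f/=np.linalg.norm(f)
    v=lambda r,z: proj(S,np.r_[np.array([x,y])+r*f,z])[0]
    off=176.5-v(.01,.13)[1]
    sol=lambda r,t: brentq(lambda z:v(r,z)[1]+off-t,.0,.4)
    m=sol(.01,154.03); mu=sol(.01,151.9); k=sol(.016,142.95)
    print(off, 'mark',m-.13,'upper',mu-m,'cap',k-.13,'band',k-m, v(.01,.13))
```

```text
-0.18614065060782536 mark 0.062149987352665526 upper 0.005624749990118055 cap 0.09481118559655122 band 0.03266119824388569 [295.52236176 176.68614065]
-0.5265102586901094 mark 0.06212526947341765 upper 0.005622298591667629 cap 0.0947804249833393 band 0.03265515550992165 [295.6079522  177.02651026]
-0.4487217324392816 mark 0.06213172755612906 upper 0.005622936407797402 cap 0.09478788011603573 band 0.03265615255990667 [294.48920451 176.94872173]
```

The mark is 62.1 mm above the rim. I'll push down 55 mm first, then re-measure.

Call:
send_rows --increments '[{"dx":0,"dy":0,"dz":-0.2,"roll":0,"claw":-1},{"dx":0,"dy":0,"dz":-0.5,"roll":0,"claw":-1},{"dx":0,"dy":0,"dz":-0.8,"roll":0,"claw":-1},{"dx":0,"dy":0,"dz":-1.1,"roll":0,"claw":-1},{"dx":0,"dy":0,"dz":-1.4,"roll":0,"claw":-1}]' --grip_force 70

```text
clock: 5.03
tcp_pos: [0.5873, -0.0511, 0.1865]
orientation: [0.001, 0.211, 0.978, 0.0]
wrist_force: [3.1, 3.5, 4.0]
finger_gap: 0.0301
grip_force: 69.1
```

Call:
send_rows --increments '[{"dx":0,"dy":0,"dz":-0.3,"roll":0,"claw":-1},{"dx":0,"dy":0,"dz":-0.6,"roll":0,"claw":-1},{"dx":0,"dy":0,"dz":-0.8,"roll":0,"claw":-1},{"dx":0,"dy":0,"dz":-0.8,"roll":0,"claw":-1},{"dx":0,"dy":0,"dz":-0.8,"roll":0,"claw":-1}]'

```text
clock: 5.65
tcp_pos: [0.5873, -0.0512, 0.1665]
orientation: [0.001, 0.211, 0.978, 0.0]
wrist_force: [4.5, 3.7, 3.4]
finger_gap: 0.0306
grip_force: 69.2
```

```bash
python3 look.py 158 180
```

```text
[ 0.58734013 -0.05117798  0.16646633] 0.030613003166198877 [4.5361073  3.6997443  3.35072851] [ 0.76646539 -0.84847916 -0.05645962] 69.22100901603699
158 [18. 37. 67. 73. 38. 24. 23. 22. 23.]
159 [21. 29. 67. 73. 35. 26. 28. 24. 22.]
160 [22. 28. 67. 74. 40. 25. 21. 26. 25.]
161 [21. 31. 65. 74. 46. 29. 24. 24. 25.]
162 [20. 28. 66. 75. 46. 27. 26. 22. 27.]
163 [43. 32. 66. 73. 47. 28. 23. 24. 23.]
164 [87. 58. 69. 73. 48. 26. 23. 26. 31.]
165 [117.  83.  76.  75.  62.  39.  47.  47.  53.]
166 [117.  83.  79.  76.  76.  62.  74.  76.  75.]
167 [124.  86.  81.  83.  81.  80.  80.  80.  76.]
168 [125.  86.  81.  85.  85.  84.  83.  81.  77.]
169 [105.  81.  81.  82.  84.  83.  83.  81.  76.]
170 [89. 78. 82. 82. 84. 84. 82. 81. 71.]
171 [41. 65. 77. 81. 83. 84. 79. 72. 48.]
172 [18. 30. 55. 68. 70. 72. 61. 47. 25.]
173 [26. 33. 26. 18. 20. 21. 23. 34. 40.]
174 [22. 57. 59. 45. 46. 46. 52. 62. 69.]
175 [16. 64. 81. 75. 74. 73. 82. 81. 69.]
176 [22. 29. 66. 70. 72. 73. 71. 69. 36.]
177 [22. 18. 19. 27. 31. 33. 29. 17. 18.]
178 [21. 22. 22. 15. 21. 19. 16. 19. 19.]
179 [18. 19. 18. 17. 19. 16. 20. 21. 19.]
```

Call:
send_rows --increments '[{"dx":0,"dy":0,"dz":-0.06,"roll":0,"claw":-1},{"dx":0,"dy":0,"dz":-0.12,"roll":0,"claw":-1},{"dx":0,"dy":0,"dz":-0.18,"roll":0,"claw":-1},{"dx":0,"dy":0,"dz":-0.22,"roll":0,"claw":-1},{"dx":0,"dy":0,"dz":-0.22,"roll":0,"claw":-1}]'

```text
clock: 6.48
tcp_pos: [0.5874, -0.0511, 0.1614]
orientation: [0.001, 0.211, 0.978, 0.0]
wrist_force: [2.4, 3.6, 5.3]
finger_gap: 0.0303
grip_force: 69.3
```

```bash
python3 look.py 166 180
```

```text
[ 0.58737208 -0.05114828  0.16135924] 0.03033766838786824 [2.38346693 3.58648431 5.33711734] [ 0.7844231  -0.69037761  0.02952259] 69.2704975605011
166 [110.  63.  71.  73.  48.  26.  23.  26.  35.]
167 [124.  85.  78.  74.  61.  44.  49.  54.  58.]
168 [134.  89.  76.  78.  75.  71.  75.  77.  75.]
169 [133.  87.  81.  82.  82.  82.  84.  81.  75.]
170 [112.  85.  80.  83.  83.  83.  82.  80.  77.]
171 [52. 76. 80. 83. 84. 84. 84. 81. 76.]
172 [38. 70. 81. 79. 85. 84. 83. 81. 71.]
173 [19. 50. 69. 78. 79. 78. 74. 74. 47.]
174 [20. 20. 31. 54. 58. 56. 45. 42. 27.]
175 [17. 18. 25. 22. 21. 16. 22. 34. 27.]
176 [20. 20. 30. 25. 25. 26. 28. 39. 30.]
177 [16. 18. 15. 29. 30. 31. 30. 25. 17.]
178 [22. 20. 17. 18. 16. 21. 18. 17. 18.]
179 [20. 19. 24. 17. 17. 20. 20. 21. 18.]
```

Call:
send_rows --increments '[{"dx":0,"dy":0,"dz":-0.01,"roll":0,"claw":-1},{"dx":0,"dy":0,"dz":-0.02,"roll":0,"claw":-1},{"dx":0,"dy":0,"dz":-0.03,"roll":0,"claw":-1},{"dx":0,"dy":0,"dz":-0.03,"roll":0,"claw":-1},{"dx":0,"dy":0,"dz":-0.03,"roll":0,"claw":-1}]'

```text
clock: 7.3
tcp_pos: [0.5874, -0.0511, 0.1608]
orientation: [0.001, 0.211, 0.978, 0.0]
wrist_force: [2.5, 3.4, 4.7]
finger_gap: 0.0306
grip_force: 69.3
```

```bash
python3 look.py 172 179
python3 - <<'E'
from h import *
print(np.mean([get_state()['wrist_force'] for _ in range(5)],0))
a=cv2.convertScaleAbs(np.load('I.npy')[140:200,260:330].astype(np.uint8),alpha=2.2,beta=0)
cv2.imwrite('pics/s3.png',cv2.resize(a,None,fx=9,fy=9,interpolation=cv2.INTER_CUBIC))
c=cam('wrist');cv2.imwrite('pics/w3.png',cv2.convertScaleAbs(c[0]['image'],alpha=1.8,beta=10))
E
```

```text
[ 0.58738706 -0.0511478   0.16077913] 0.030645172449010487 [2.52065167 3.41678587 4.71291396] [ 0.75118094 -0.62647255 -0.01613468] 69.28752064704895
172 [37. 75. 82. 83. 84. 84. 83. 80. 73.]
173 [18. 65. 76. 77. 83. 84. 78. 74. 56.]
174 [18. 30. 53. 57. 69. 70. 59. 46. 25.]
175 [16. 21. 24. 25. 16. 21. 17. 35. 22.]
176 [19. 20. 33. 20. 20. 24. 27. 39. 27.]
177 [20. 16. 22. 20. 18. 21. 31. 21. 19.]
178 [17. 17. 15. 17. 18. 20. 18. 20. 16.]
[2.55272817 3.89787157 5.45791886]
```

View pics/s3.png

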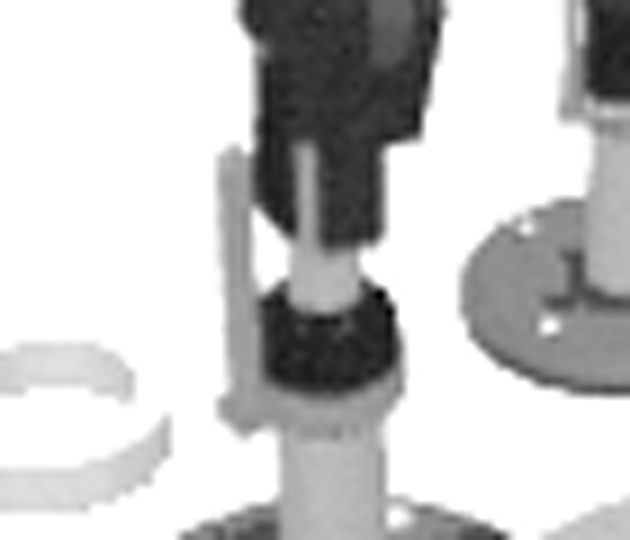

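View pics/w3.png

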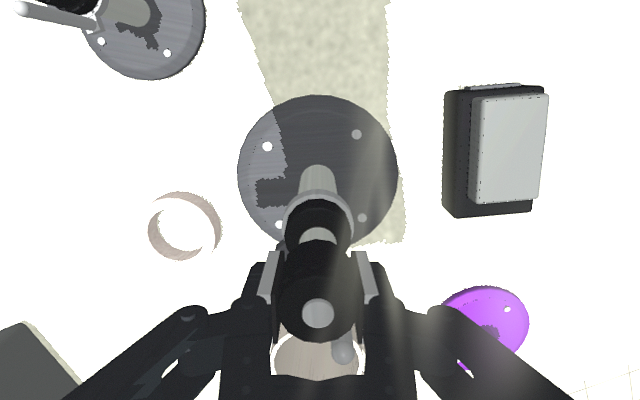

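The band's lower edge now sits on the rim: scene crop (325,305), with no bright sliver below the band. The wrist view shows the post at (343,350), clockwise of the right finger and clear of it. I'll start turning clockwise.

Call:
send_rows --increments '[{"dx":0,"dy":0,"dz":-0.01,"roll":-0.6,"claw":-1},{"dx":0,"dy":0,"dz":-0.01,"roll":-1.2,"claw":-1},{"dx":0,"dy":0,"dz":-0.01,"roll":-1.8,"claw":-1},{"dx":0,"dy":0,"dz":-0.01,"roll":-2.4,"claw":-1},{"dx":0,"dy":0,"dz":-0.01,"roll":-3.0,"claw":-1}]'

```text
clock: 8.18
tcp_pos: [0.5874, -0.0512, 0.1605]
orientation: [0.001, 0.411, 0.912, 0.001]
wrist_force: [3.6, 3.9, 5.5]
finger_gap: 0.031
grip_force: 69.5
```

Call:
send_rows --increments '[{"dx":0,"dy":0,"dz":0,"roll":-0.6,"claw":-1},{"dx":0,"dy":0,"dz":0,"roll":-1.2,"claw":-1},{"dx":0,"dy":0,"dz":0,"roll":-1.8,"claw":-1},{"dx":0,"dy":0,"dz":0,"roll":-2.4,"claw":-1},{"dx":0,"dy":0,"dz":0,"roll":-2.4,"claw":-1}]'

```text
clock: 8.8
tcp_pos: [0.5874, -0.0511, 0.1605]
orientation: [0.001, 0.556, 0.831, 0.001]
wrist_force: [3.1, 4.4, 5.3]
finger_gap: 0.0307
grip_force: 70.1
```

```bash
cat > st.py <<'E'
from h import *
s=get_state();q=s['orientation'];print(s['tcp_pos'],np.degrees(2*np.arctan2(q[2],q[1]))-90,s['wrist_force'],s['ft_torque'],s['finger_gap'],s['joint_pos'][5])
E
python3 st.py
```

```text
[ 0.58735774 -0.05111734  0.16052104] 22.446313280415893 [3.0757986  4.4016509  5.32623545] [ 0.78031565 -0.57680318  0.06011842] 0.030723589161152143 0.9557808065171716
```

Call:
send_rows --increments '[{"dx":0,"dy":0,"dz":0,"roll":-0.6,"claw":-1},{"dx":0,"dy":0,"dz":0,"roll":-1.2,"claw":-1},{"dx":0,"dy":0,"dz":0,"roll":-1.8,"claw":-1},{"dx":0,"dy":0,"dz":0,"roll":-2.4,"claw":-1},{"dx":0,"dy":0,"dz":0,"roll":-2.4,"claw":-1}]'

```text
clock: 9.43
tcp_pos: [0.5874, -0.0511, 0.1605]
orientation: [0.001, 0.687, 0.727, 0.001]
wrist_force: [3.0, 4.0, 6.0]
finger_gap: 0.0309
grip_force: 70.3
```

```bash
python3 st.py
```

```text
[ 0.58740249 -0.05107648  0.16051957] 3.2460979935922154 [3.01712323 3.98146311 5.95456175] [ 0.81716036 -0.59203278  0.05155326] 0.030936114561257944 1.2909807623321146
```

Call:
send_rows --increments '[{"dx":0,"dy":0,"dz":0,"roll":-0.3,"claw":-1},{"dx":0,"dy":0,"dz":0,"roll":-0.6,"claw":-1},{"dx":0,"dy":0,"dz":0,"roll":-0.9,"claw":-1},{"dx":0,"dy":0,"dz":0,"roll":-1.0,"claw":-1},{"dx":0,"dy":0,"dz":0,"roll":-1.0,"claw":-1}]'

```text
clock: 10.05
tcp_pos: [0.5874, -0.051, 0.1605]
orientation: [0.001, 0.736, 0.677, 0.001]
wrist_force: [3.6, 4.1, 5.2]
finger_gap: 0.0302
grip_force: 71.2
```

```bash
python3 st.py;  python3 - <<'E'
from h import *
a=cv2.convertScaleAbs(cam('scene')[0]['image'][130:240,225:375],alpha=1.8,beta=10);b=cv2.convertScaleAbs(cam('wrist')[0]['image'][180:400,170:470],alpha=1.8,beta=10)
r=lambda a:cv2.resize(a,(390,286),interpolation=cv2.INTER_CUBIC)
cv2.imwrite('pics/s4.png',np.hstack([r(a),r(b)]))
E
```

```text
[ 0.5874096  -0.05101775  0.16049945] -4.71189343306412 [3.63639956 4.06994772 5.15509751] [ 0.82500766 -0.56566161  0.11814561] 0.030160881600108082 1.4299076041421785
```

View pics/s4.png

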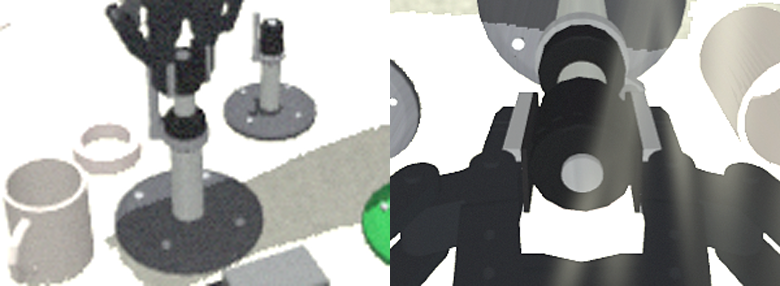

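The post is now ahead of the finger and moving with it (wrist half of the picture, about (640,95)). I'll keep turning in small steps and watch the torque.

Call:
send_rows --increments '[{"dx":0,"dy":0,"dz":0,"roll":-0.2,"claw":-1},{"dx":0,"dy":0,"dz":0,"roll":-0.4,"claw":-1},{"dx":0,"dy":0,"dz":0,"roll":-0.5,"claw":-1},{"dx":0,"dy":0,"dz":0,"roll":-0.5,"claw":-1},{"dx":0,"dy":0,"dz":0,"roll":-0.5,"claw":-1}]'

```text
clock: 10.78
tcp_pos: [0.5874, -0.051, 0.1605]
orientation: [0.001, 0.759, 0.651, 0.001]
wrist_force: [2.8, 4.3, 5.7]
finger_gap: 0.0306
grip_force: 71.3
```

```bash
python3 st.py
```

```text
[ 0.58740653 -0.0510436   0.16051954] -8.71010968328946 [2.83332928 4.29888965 5.68413339] [ 0.78901314 -0.57806089  0.07250221] 0.03055878901158522 1.4996568061015845
```

Call:
send_rows --increments '[{"dx":0,"dy":0,"dz":0,"roll":-0.1,"claw":-1},{"dx":0,"dy":0,"dz":0,"roll":-0.2,"claw":-1},{"dx":0,"dy":0,"dz":0,"roll":-0.3,"claw":-1},{"dx":0,"dy":0,"dz":0,"roll":-0.3,"claw":-1},{"dx":0,"dy":0,"dz":0,"roll":-0.3,"claw":-1}]'

```text
clock: 11.4
tcp_pos: [0.5875, -0.051, 0.1605]
orientation: [0.001, 0.772, 0.636, 0.001]
wrist_force: [3.4, 5.1, 4.8]
finger_gap: 0.0306
grip_force: 73.9
```

```bash
python3 st.py
```

```text
[ 0.58747318 -0.05095842  0.16053782] -11.081437197372352 [3.39121929 5.11062274 4.82530005] [ 0.83204672 -0.60865971  0.27846839] 0.03063196927799091 1.5411658591679656
```

Call:
send_rows --increments '[{"dx":0,"dy":0,"dz":0,"roll":-0.05,"claw":-1},{"dx":0,"dy":0,"dz":0,"roll":-0.1,"claw":-1},{"dx":0,"dy":0,"dz":0,"roll":-0.15,"claw":-1},{"dx":0,"dy":0,"dz":0,"roll":-0.15,"claw":-1},{"dx":0,"dy":0,"dz":0,"roll":-0.15,"claw":-1}]'

```text
clock: 12.02
tcp_pos: [0.5876, -0.0508, 0.1605]
orientation: [0.001, 0.778, 0.628, 0.001]
wrist_force: [3.9, 4.8, 4.6]
finger_gap: 0.0308
grip_force: 76.8
```

```bash
python3 st.py
```

```text
[ 0.58759388 -0.05080752  0.16053231] -12.23967549161678 [3.94867456 4.82479012 4.62796757] [ 0.84537413 -0.63261247  0.46564366] 0.03082504658360605 1.5615963780527058
```

Call:
send_rows --increments '[{"dx":0,"dy":0,"dz":0,"roll":-0.05,"claw":-1},{"dx":0,"dy":0,"dz":0,"roll":-0.1,"claw":-1},{"dx":0,"dy":0,"dz":0,"roll":-0.15,"claw":-1},{"dx":0,"dy":0,"dz":0,"roll":-0.15,"claw":-1},{"dx":0,"dy":0,"dz":0,"roll":-0.15,"claw":-1}]'

```text
clock: 12.65
tcp_pos: [0.5876, -0.0507, 0.1605]
orientation: [0.001, 0.785, 0.62, 0.001]
wrist_force: [4.5, 4.3, 5.0]
finger_gap: 0.0304
grip_force: 79.4
```

```bash
python3 st.py
```

```text
[ 0.58763883 -0.0507319   0.16053924] -13.415195846406064 [4.52945748 4.34643299 5.02651428] [ 0.89106194 -0.59032317  0.71082563] 0.03039115500094134 1.5821962823005897
```

The torque is rising linearly against a hard stop from about -10.5°, which puts the post at -47° and total travel consistent with 0.9 rad. Final check follows.

Call:
send_rows --increments '[{"dx":0,"dy":0,"dz":0,"roll":0.1,"claw":-1},{"dx":0,"dy":0,"dz":0,"roll":0.1,"claw":-1},{"dx":0,"dy":0,"dz":0,"roll":0.1,"claw":-1},{"dx":0,"dy":0,"dz":0,"roll":0.1,"claw":-1},{"dx":0,"dy":0,"dz":0,"roll":0.1,"claw":-1}]'

```text
clock: 13.28
tcp_pos: [0.5876, -0.0508, 0.1605]
orientation: [0.001, 0.781, 0.625, 0.001]
wrist_force: [3.9, 4.8, 6.4]
finger_gap: 0.0304
grip_force: 77.6
```

```bash
python3 st.py; python3 look.py 166 180
python3 - <<'E'
from h import *
S=cam('scene');x,y=.5865,-.052
for d in(-36,-41,-47,-52):
  p=np.radians(d);P=np.array([x+.027*np.cos(p),y+.027*np.sin(p)]);print(d,proj(S,[np.r_[P,.193],np.r_[P,.14]]).round(1).tolist())
a=cv2.convertScaleAbs(S[0]['image'][135:205,250:340],alpha=2,beta=5)
cv2.imwrite('pics/s5.png',cv2.resize(a,None,fx=8,fy=8,interpolation=cv2.INTER_CUBIC))
E
```

```text
[ 0.58760432 -0.05077245  0.16052862] -12.62949033695925 [3.91463661 4.79174435 6.42093435] [ 0.83357318 -0.62489298  0.56524205] 0.03035329641978622 1.568466412623478
[ 0.58760432 -0.05077245  0.16052862] 0.03035329641978622 [3.91463661 4.79174435 6.42093435] [ 0.83357318 -0.62489298  0.56524205] 77.58210383355618
166 [51. 51. 45. 46. 45. 36. 41. 51. 58.]
167 [97. 83. 74. 73. 74. 65. 73. 79. 78.]
168 [135.  90.  80.  83.  84.  84.  83.  82.  76.]
169 [133.  89.  82.  83.  85.  86.  84.  82.  77.]
170 [115.  83.  82.  84.  83.  85.  83.  80.  78.]
171 [52. 76. 83. 83. 85. 83. 84. 82. 77.]
172 [37. 76. 82. 83. 85. 85. 84. 81. 73.]
173 [20. 64. 76. 82. 85. 85. 84. 75. 57.]
174 [21. 33. 54. 69. 72. 71. 69. 47. 24.]
175 [21. 21. 21. 21. 21. 22. 23. 19. 23.]
176 [18. 15. 16. 19. 17. 18. 16. 20. 19.]
177 [16. 21. 16. 15. 18. 20. 22. 16. 20.]
178 [21. 21. 16. 20. 20. 13. 20. 21. 17.]
179 [19. 17. 17. 18. 16. 15. 18. 15. 19.]
-36 [[282.4, 152.4], [283.6, 171.7]]
-41 [[282.4, 151.8], [283.6, 171.0]]
-47 [[282.5, 151.1], [283.6, 170.3]]
-52 [[282.7, 150.5], [283.8, 169.7]]
```

View pics/s5.png

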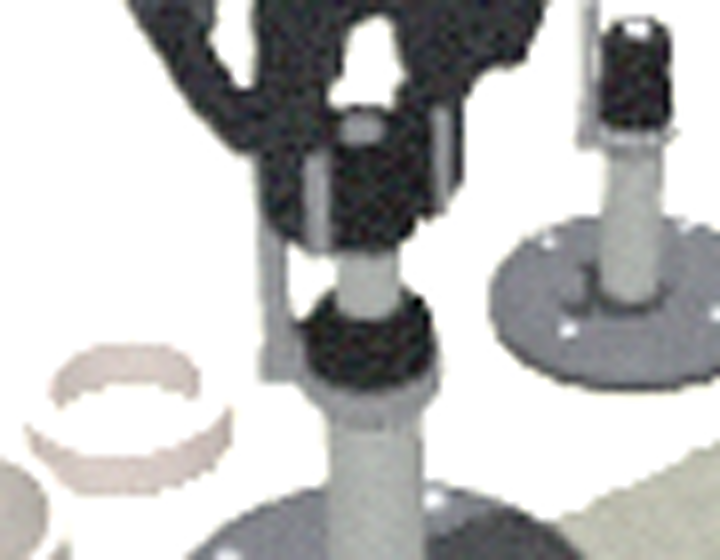

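The band is at the rim, with its upper edge 2.2 px (about 6.1 mm) above it. The post is against the closed stop, the cap is still gripped, and the neighbours haven't moved.

```bash
python3 -c "
from workcell import hand_in
print(hand_in())"
```

```text
the job is handed in; nothing more can be done
None
```

I pushed the leg down to the mark (within about 0.5 mm by camera), swung the cam lever clockwise until it pressed firmly against its stop, and handed the job in at about 13 s with the cap still gripped; the pass/fail result was not shown.

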